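# Slide the candlestick tray off the riser onto the bench scale

## Robot

A 6-joint arm with a two-finger parallel gripper is mounted at the origin on the work surface. World frame = base frame: x ahead of the robot, y to its left, z up, the work surface at z = 0. Lengths are in m, angles in rad, forces in N, time in s.
With the tool pointing down it reaches from about 0.375 to 0.75 m from the base axis. Payload 9 kg.
Tool frame: the origin (TCP) lies at the very end of the fingers, on their centre line; the grasp point (between the pads) lies 19 mm behind it; z points along the fingers, y is the line along which they close (so a half turn about z gives the same grasp; the last joint's range is limited). The gripper opens to 85 mm and grips with 20 to 120 N. Pads are 22 mm wide; open, the fingers measure 114 mm over their backs; the gripper's body (76 mm by 85 mm) begins 54 mm behind the grasp point. The pads swing forward as they close: fully open they stand 13 mm farther back than shut.
Start: joints at [-1.513, 0.104, 0.097, 1.564, 0, 1.353], TCP at [0.163, -0.577, 0.206] pointing down, gripper open.
Joint ranges: [-2.99, 2.99], [-0.84, 1.86], [-1.1, 1.16], [-1.84, 2.11], [-1.51, 1.56], [-3.14, 3.14]. Speed limits (rad/s): [2.22, 2.22, 2.57, 3.14, 3.14, 3.14].

## Interface

Orientations are given as a unit quaternion [x, y, z, w].
In Python, from station import bot, viewer gives the robot as it stands.
- The arm moves only by the tool step_arm, never from a script. Its argument "rows" is a list of rows, each a list of 3 entries, a list of its own where there are three numbers: the shift along the tool's x, y, z in mm, then the turn, a rotation vector about the tool's x, y, z in degrees, then the closure, from 0 (fully open) to 1 (shut). In form: [[[dx, dy, dz], [ax, ay, az], gripper], ...]. A call has exactly 8 rows; each row is the pose to reach, as a shift and turn from the pose commanded when the call began, along the tool's axes at that moment; what a row does not reach only later rows make up. A row lasts 1/12 s, in which the tool goes at most 41.7 mm and 7.16 degrees, less where a joint would pass 70% of its speed; a pose out of reach is approached as far as the arm can. A call with a gripper value outside its range is refused whole. The fingers move at their own pace and stop on an object; "newtons" is the grip in N (left out, the last holds). Time passes only in rows, so rows that repeat a pose let the fingers close, or fill a call up. It gives the time, the measured TCP pose, the force, the opening and the grip force at its end, in the units of the state.
- bot.observe(): the state, without advancing time (a new reading comes with each control period).
- viewer.camera(name): name is "scene" or "top" or "wrist"; returns a dict with "frame" (480x640x3 uint8, red, green, blue), "fx", "fy", "cx", "cy" (pixels), "rvec" (rotation vector, rad) and "tvec" (3), from world to camera coordinates, as OpenCV has them. Camera axes: x right, y down, z forward; pixel columns grow to the right and rows downward; lengths in m; the calibration is good to about 2 mm. The wrist camera is an equidistant fisheye: a pixel r from the principal point sees the ray r / f radians off the axis. A picture is of the moment at which its call begins. There is no depth.
- bot.job_done(): hands the job in; it is judged then, once.
The state is a dict: "t": time; "joint_positions": joint angles; "qvel": joint speeds; "effort": joint torques, N m; "tcp_pos": TCP position; "tcp_rot": TCP orientation; "contact_force": force on the tool from outside, world axes, zero at the start; "torque": the same for the moment, N m; "gripper_width": finger opening in m; "finger_force": force on a finger pad.
Only numpy, scipy, OpenCV 4.12 (cv2) and the standard library are available. Lean on these libraries where they do the work, as an engineer would, in place of code of your own. Each camera call takes 0.05 s, during which the arm holds its last target. There are 200 camera calls.

## Task

The polished candlestick is to be weighed in its tray. Take the tray that carries the tall brass candlestick by its upright grip and slide it, without lifting it clear, off the wooden riser and down the small step onto the platform of the bench scale, and leave it there let go, lying flat, centred and square on the platform. The candlestick must stay standing in its tray, and the other tray stays where it is.

Things in the scene. Friction and masses are not known exactly. Their poses are not given: they have to be found in the camera images.
- tray: Loose aluminium tray with the candlestick, on the riser. 130 mm along x, 120 along y, floor 5 thick, rim 14 high, 0.35 kg. Origin: centre of underside, z up. An upright wooden grip stands in it at x = -48 mm, y = 0 (robot's end): 24 mm along x, 14 along y, top 60 mm above the underside. The other tray stands 50 to 65 mm beside it, left or right.
- candlestick: Turned brass candlestick, 85 mm tall, round foot 50 mm across, widest 32 mm near the top, about 0.25 kg, standing loose on the tray's floor at the end away from the grip. Origin at the centre of its underside, z along its axis.
- scale: Fixed bench scale. Flat steel platform, no rim, 180 mm along x, 260 along y, top 44 mm above the table. Origin at table height under the platform's centre; x points away from the riser. The fixed plywood riser, top 50 mm high (6 mm step down), lies 5 to 20 mm from the platform's -x edge, the way straight across is clear. A low display begins 95 mm from the origin on +x, up to 20 mm above the platform.
- other_tray: The other tray, of the same make, size and grip, carrying a low brass saucer (60 mm across, 16 mm high), beside the first on the riser. Origin at the centre of its underside. To be left alone.
Not all that is in view belongs to the job. What is shaped like the tray but pink or purple is not meant. Several things have the shape of the candlestick; the one meant has the colours described above.

How it is judged:
At the end, for the whole second after the job is handed in: The candlestick's tray lies flat and at rest on the scale's platform, its centre within 20 mm of the platform's centre and its sides within 11 degrees of the platform's; the candlestick stands upright on the tray's floor; the other tray is within 20 mm of where it was (horizontal distance between tray and scale below 0.02 m and angle between the x axis of tray and the x axis of scale, either way round below 0.2 rad and height (world z) of tray between 0.04 and 0.048 m and angle between tray's own z axis and vertical below 0.05 rad and angle between candlestick's own z axis and vertical below 0.1 rad and horizontal distance between candlestick and tray below 0.065 m and z of candlestick in the frame of tray below 0.012 m and linear speed of each of tray, candlestick below 0.02 m/s and distance of other_tray from where it was at the start of the episode below 0.02 m); the robot touches nothing.
It fails at once if the candlestick's tray is lifted more than 12 mm above the riser's top instead of slid (height (world z) of tray above 0.062 m).
It fails at once if the tray tips more than 10 degrees (angle between tray's own z axis and vertical above 0.175 rad).
It fails at once if the candlestick topples (leans more than 20 degrees) (angle between candlestick's own z axis and vertical above 0.35 rad).
It fails at once if the other tray is moved more than 20 mm (distance of other_tray from where it was at the start of the episode above 0.02 m).
It also fails if it takes over 48 s, if anything falls off the work surface, if the arm or the gripper's body presses on something with over 40 N, if the wrist force passes 120 N, or if a joint passes its speed limit or range.

## Working session

There is one attempt and no reset: what is moved stays moved. The work goes in short steps, Python scripts to look and compute and a tool call to move; the robot and the scene stay as the last step left them, time stands still between calls to the robot, and variables do not carry over. Pictures are saved under pics/ and viewed, at most 10 in all, crops included, and the job is handed in when it is done.

Besides the shell and the picture viewer there is one more tool, called after "Request:" as name([rows], argument=value, ...), one row to a line, values as JSON. step_arm: Moves the arm, as the interface text tells. Its arguments: {"type":"object","properties":{"rows":{"type":"array"},"newtons":{"type":"number"}},"required":["rows"]}

```bash
mkdir -p pics; cat > h.py <<'E'
import numpy as np, cv2
from station import bot, viewer
from scipy.spatial.transform import Rotation as R
def save(name,fn):
    c=viewer.camera(name); cv2.imwrite(fn,c["frame"][:,:,::-1]); np.savez(fn[:-4],**c); return c
def P(c,u,v,z):
    Rm=cv2.Rodrigues(np.array(c["rvec"],float))[0]; t=np.array(c["tvec"],float).ravel()
    d=Rm.T@np.array([(u-c["cx"])/c["fx"],(v-c["cy"])/c["fy"],1]); o=-Rm.T@t
    return o+d*(z-o[2])/d[2]
def Q(c,p):
    Rm=cv2.Rodrigues(np.array(c["rvec"],float))[0]; q=Rm@np.array(p)+np.array(c["tvec"]).ravel()
    return c["fx"]*q[0]/q[2]+c["cx"],c["fy"]*q[1]/q[2]+c["cy"]
E
python3 - <<'E'
from h import *
save("top","pics/top0.png"); save("scene","pics/scene0.png")
s=bot.observe();print(s["t"],s["tcp_pos"],s["tcp_rot"])
E
```

```text
0.1 [ 0.16338182 -0.57699158  0.20508704] [ 9.90506189e-01  1.37466820e-01  5.14481252e-05 -6.00692995e-04]
```

View pics/top0.png

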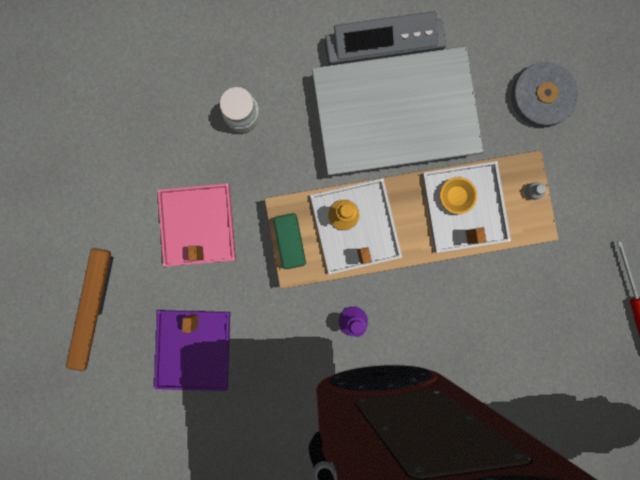

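View pics/scene0.png

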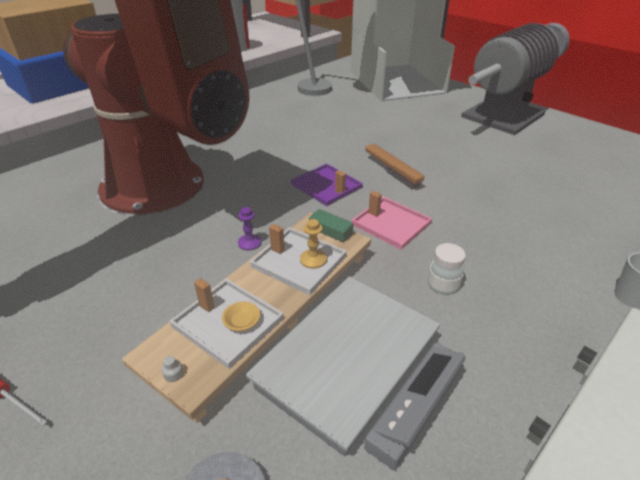

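The top view shows the tray with the brass candlestick (345,212) and its grip (365,255). The other tray, with the saucer, is at (466,207), and the scale platform is around (398,110). Candlestick-shaped things are the brass one at (345,212) and the purple one at (353,322). The tray-shaped things are the pink one (196,225), the purple one (192,350), and the two aluminium trays. The aluminium tray with the tall brass candlestick fits the description. I'll confirm it in a crop.

```bash
python3 - <<'E'
from h import *
im=cv2.imread("pics/top0.png")[30:290,255:565]
cv2.imwrite("pics/crop0.png",cv2.resize(im,None,fx=2.3,fy=2.3,interpolation=cv2.INTER_CUBIC))
E
```

```text
(no output)
```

View pics/crop0.png

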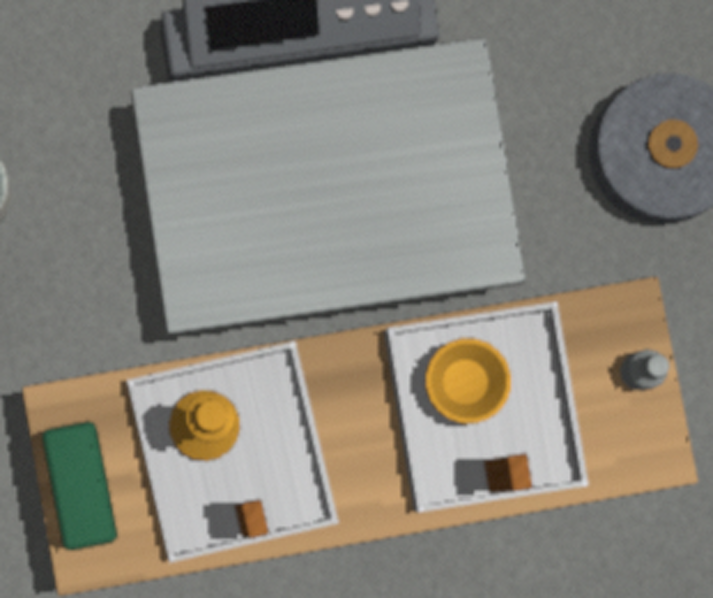

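The crop confirms it: the brass candlestick stands at crop (208,425) and its tray's grip is at (253,518). The green block beside it, around (80,485), must not be hit.

```bash
cat > m.py <<'E'
from h import *
c=dict(np.load("pics/top0.npz"))
def pts(l,z): return np.array([P(c,255+u/2.3,30+v/2.3,z)[:2] for u,v in l])
def rect(n,l,z):
    p=pts(l,z); print(n,p.mean(0).round(4),"sides",[round(float(np.linalg.norm(p[i]-p[(i+1)%4])),4) for i in range(4)])
    x=(p[0]+p[1]-p[2]-p[3]); print("  xaxis deg",round(float(np.degrees(np.arctan2(x[1],x[0]))),2)); return p.mean(0),np.arctan2(x[1],x[0])
T=rect("tray",[(127,380),(297,343),(338,523),(168,560)],.064)
S=rect("scale",[(134,90),(486,41),(524,281),(167,332)],.044)
O=rect("other",[(388,327),(556,303),(588,487),(418,511)],.064)
G=rect("grip",[(238,505),(261,501),(268,534),(244,538)],.11)
rect("riser",[(23,387),(657,279),(697,482),(58,594)],.05)
print("green",pts([(43,431),(95,422),(116,538),(65,548)],.075))
u=lambda a:np.array([np.cos(a),np.sin(a)])
print("grip expected",T[0]-.048*u(T[1]))
print("scale-tray in scale frame", (S[0]-T[0])@u(S[1]),(S[0]-T[0])@u(S[1]+np.pi/2))
print("candle",pts([(208,420)],.1))
s=bot.observe();r=R.from_quat(s["tcp_rot"]);print(r.as_matrix().round(3),s["tcp_pos"], s["joint_positions"])
E
python3 m.py
python3 - <<'E'
from h import *
c=dict(np.load("pics/scene0.npz"));im=cv2.imread("pics/scene0.png")[190:420,120:450]
cv2.imwrite("pics/crop1.png",cv2.resize(im,None,fx=2.4,fy=2.4,interpolation=cv2.INTER_CUBIC))
E
```

```text
tray [0.5066 0.0201] sides [0.1212, 0.1283, 0.1205, 0.128]
  xaxis deg 11.02
scale [ 0.6966 -0.0561] sides [0.2568, 0.1764, 0.2583, 0.1766]
  xaxis deg 6.3
other [ 0.5327 -0.1583] sides [0.119, 0.1302, 0.1196, 0.1297]
  xaxis deg 7.22
grip [0.4591 0.0122] sides [0.0153, 0.022, 0.0159, 0.0219]
  xaxis deg 9.32
riser [ 0.5163 -0.0714] sides [0.4571, 0.1467, 0.4577, 0.1477]
  xaxis deg 8.3
green [[0.52344625 0.15035236]
 [0.52863724 0.11462849]
 [0.44896829 0.10241476]
 [0.44315274 0.13733412]]
grip expected [0.45947676 0.01096507]
scale-tray in scale frame 0.18051547589949055 -0.09661129607817415
candle [[0.52591305 0.03880144]]
[[ 0.962  0.272 -0.   ]
 [ 0.272 -0.962  0.001]
 [ 0.    -0.001 -1.   ]] [ 0.16338182 -0.57699158  0.20508704] [-1.51269709e+00  1.04665497e-01  9.65508836e-02  1.56388748e+00
  6.79475223e-06  1.35308852e+00]
```

View pics/crop1.png

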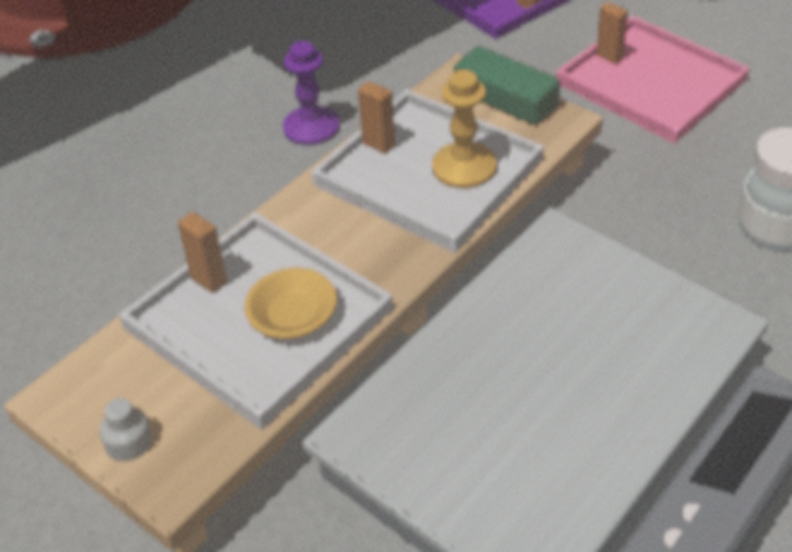

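The crop shows the brass candlestick at the far end of its tray and the grip upright at the near end. All measured sizes agree with the given ones to within about 4 mm. Next I move to above the grip.

```bash
cat > d.py <<'E'
# usage: d.py x y z yawdeg -> delta in tool axes
import sys
from h import *
s=bot.observe(); r=R.from_quat(s["tcp_rot"]); t=np.array([float(a) for a in sys.argv[1:4]]); a=np.radians(float(sys.argv[4]))
X=np.array([np.cos(a),np.sin(a),0]); Z=np.array([0,0,-1.]); tr=R.from_matrix(np.c_[X,np.cross(Z,X),Z])
print("t",s["t"],"pos",s["tcp_pos"].round(4),"yaw",np.degrees(np.arctan2(*r.as_matrix()[1::-1,0])).round(2),"F",np.round(s["contact_force"],1),"w",s["gripper_width"])
print("d mm",(r.inv().apply(t-s["tcp_pos"])*1000).round(1),"rot",np.degrees((r.inv()*tr).as_rotvec()).round(2))
E
```

Request:
step_arm([
  [[28, -30, 0], [0, 0, 0.5], 0],
  [[56, -61, 0], [0, 0, 1], 0],
  [[84, -91, 0], [0, 0, 1.5], 0],
  [[112, -122, 0], [0, 0, 2], 0],
  [[140, -152, 0], [0, 0, 2.5], 0],
  [[168, -183, 0], [0, 0, 3], 0],
  [[196, -213, 0], [0, 0, 4], 0],
  [[224, -244, 0], [0, 0, 5.3], 0],
])

```text
t: 0.77
tcp_pos: [0.3128, -0.2798, 0.2055]
tcp_rot: [0.996, 0.091, 0.0, -0.0]
contact_force: [0.5, 0.8, -0.3]
gripper_width: 0.0852
finger_force: 0.0
```

```bash
python3 d.py .459 .0115 .2 10.5
```

```text
t 0.7667 pos [ 0.3128 -0.2798  0.2055] yaw 10.43 F [ 0.5  0.8 -0.3] w 0.08518265884870466
d mm [ 196.5 -260.     5.5] rot [-0.   -0.   -0.07]
```

Request:
step_arm([
  [[25, -32, 0], [0, 0, 0], 0],
  [[50, -65, 0], [0, 0, 0], 0],
  [[75, -98, 0], [0, 0, 0], 0],
  [[100, -131, 0], [0, 0, 0], 0],
  [[125, -164, 0], [0, 0, 0], 0],
  [[150, -197, 0], [0, 0, 0], 0],
  [[174, -230, 0], [0, 0, 0], 0],
  [[196, -260, 5], [0, 0, 0], 0],
])

```text
t: 1.43
tcp_pos: [0.4586, 0.0122, 0.2014]
tcp_rot: [0.996, 0.092, 0.001, 0.0]
contact_force: [0.8, -0.8, 0.3]
gripper_width: 0.0851
finger_force: 0.0
```

```bash
python3 d.py .459 .0115 .074 10.5; python3 - <<'E'
from h import *
save("wrist","pics/w0.png")
E
```

```text
t 1.4333 pos [0.4586 0.0122 0.2014] yaw 10.54 F [ 0.8 -0.8  0.3] w 0.08513446211496795
d mm [1.000e-01 7.000e-01 1.274e+02] rot [ 0.03 -0.08  0.04]
```

View pics/w0.png

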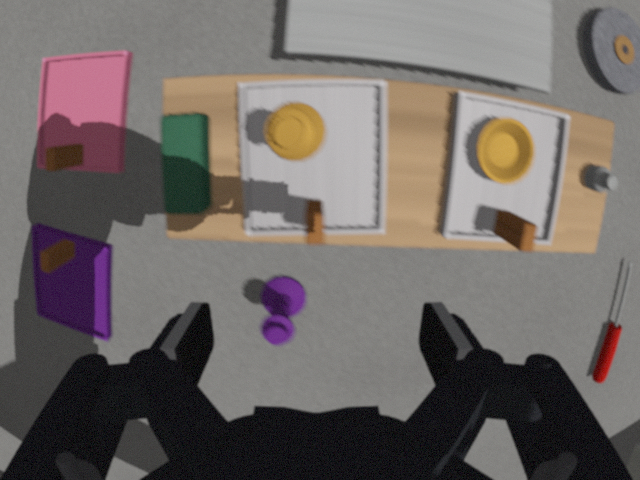

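The wrist view shows the grip at (317,222), midway between the fingers (about 316), with the tray square to the tool. I descend next.

Request:
step_arm([
  [[0, 1, 20], [0, 0, 0], 0],
  [[0, 1, 40], [0, 0, 0], 0],
  [[0, 1, 60], [0, 0, 0], 0],
  [[0, 1, 80], [0, 0, 0], 0],
  [[0, 1, 98], [0, 0, 0], 0],
  [[0, 1, 112], [0, 0, 0], 0],
  [[0, 1, 122], [0, 0, 0], 0],
  [[0, 1, 127], [0, 0, 0], 0],
])

```text
t: 2.15
tcp_pos: [0.457, 0.0089, 0.0722]
tcp_rot: [0.996, 0.092, -0.001, -0.0]
contact_force: [0.6, 0.4, -0.1]
gripper_width: 0.0856
finger_force: 0.0
```

Request:
step_arm([
  [[0, 0, 0], [0, 0, 0], 0.3],
  [[0, 0, 0], [0, 0, 0], 0.5],
  [[0, 0, 0], [0, 0, 0], 0.6],
  [[0, 0, 0], [0, 0, 0], 0.7],
  [[0, 0, 0], [0, 0, 0], 0.75],
  [[0, 0, 0], [0, 0, 0], 0.8],
  [[0, 0, 0], [0, 0, 0], 0.85],
  [[0, 0, 0], [0, 0, 0], 0.9],
], newtons=40)

```text
t: 2.82
tcp_pos: [0.4582, 0.0092, 0.0745]
tcp_rot: [0.996, 0.092, 0.0, -0.0]
contact_force: [-1.5, 3.7, 5.3]
gripper_width: 0.0128
finger_force: 39.0
```

Request:
step_arm([
  [[0, 0, 0], [0, 0, 0], 1],
  [[0, 0, 0], [0, 0, 0], 1],
  [[0, 0, 0], [0, 0, 0], 1],
  [[0, 0, 0], [0, 0, 0], 1],
  [[0, 0, 0], [0, 0, 0], 1],
  [[0, 0, 0], [0, 0, 0], 1],
  [[0, 0, 0], [0, 0, 0], 1],
  [[0, 0, 0], [0, 0, 0], 1],
], newtons=90)

```text
t: 3.48
tcp_pos: [0.4583, 0.0091, 0.0747]
tcp_rot: [0.996, 0.092, 0.001, -0.0]
contact_force: [-2.2, 3.2, 6.9]
gripper_width: 0.0109
finger_force: 89.0
```

```bash
python3 d.py .459 .0115 .074 10.5; python3 - <<'E'
from h import *
save("wrist","pics/w1.png")
E
```

```text
t 3.4833 pos [0.4583 0.0091 0.0747] yaw 10.55 F [-2.2  3.2  6.9] w 0.01086033473281007
d mm [ 1.1 -2.2  0.7] rot [-0.02 -0.06  0.05]
```

View pics/w1.png

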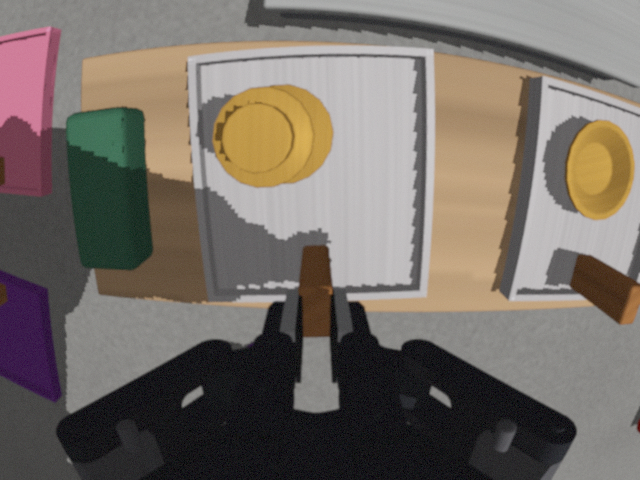

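The grip is held: opening 10.9 mm, pad force 89 N, grip at (316,290). The candlestick is at (270,135), still standing. I slide forward, easing slightly right and turning toward the scale's yaw.

Request:
step_arm([
  [[0, 0, -0.5], [0, 0, 0], 1],
  [[1, 0.3, -1], [0, 0, 0.1], 1],
  [[3, 0.8, -1], [0, 0, 0.2], 1],
  [[6, 1.6, -1], [0, 0, 0.4], 1],
  [[10, 2.7, -1], [0, 0, 0.6], 1],
  [[14, 3.8, -1], [0, 0, 0.8], 1],
  [[18, 5, -1], [0, 0, 1], 1],
  [[22, 6, -1], [0, 0, 1.2], 1],
])

```text
t: 4.2
tcp_pos: [0.4795, 0.0067, 0.0747]
tcp_rot: [0.997, 0.081, -0.002, 0.0]
contact_force: [-8.6, 1.2, 7.2]
gripper_width: 0.0107
finger_force: 89.1
```

```bash
python3 d.py .6005 -.0037 .075 6.3;python3 d.py .6479 -.0615 .075 6.3; python3 - <<'E'
from h import *
save("wrist","pics/w2.png")
E
```

```text
t 4.2 pos [0.4795 0.0067 0.0747] yaw 9.28 F [-8.6  1.2  7.2] w 0.010659780821076197
d mm [117.7  29.8  -0.7] rot [0.   0.17 2.98]
t 4.2 pos [0.4795 0.0067 0.0747] yaw 9.28 F [-8.6  1.2  7.2] w 0.010659780821076197
d mm [155.2  94.5  -0.8] rot [0.   0.17 2.98]
```

View pics/w2.png

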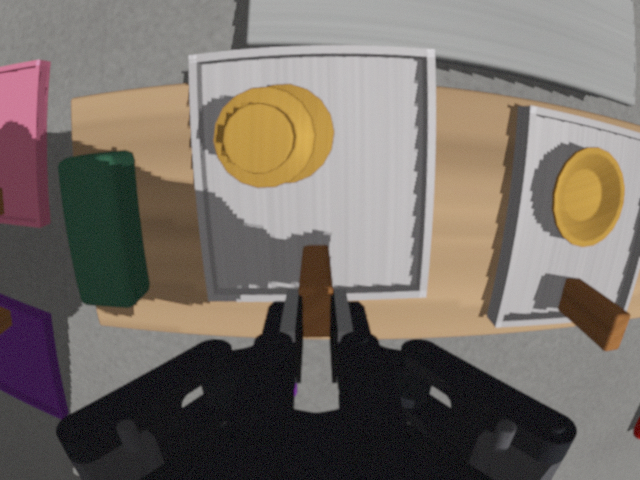

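The tray follows the tool without slip, and the candlestick hasn't moved at (270,135). I continue.

Request:
step_arm([
  [[4, 1, -0.3], [0, 0, 0.1], 1],
  [[8, 2, -0.6], [0, 0, 0.2], 1],
  [[12, 3, -1], [0, 0, 0.3], 1],
  [[16, 4, -1], [0, 0, 0.4], 1],
  [[20, 5, -1], [0, 0, 0.5], 1],
  [[24, 6, -1], [0, 0, 0.6], 1],
  [[28, 7, -1], [0, 0, 0.7], 1],
  [[32, 8, -1], [0, 0, 0.8], 1],
])

```text
t: 4.92
tcp_pos: [0.5138, 0.004, 0.0756]
tcp_rot: [0.997, 0.074, -0.0, 0.0]
contact_force: [-3.9, 1.1, -0.2]
gripper_width: 0.0112
finger_force: 88.0
```

Request:
step_arm([
  [[4, 1, 0], [0, 0, 0.1], 1],
  [[8, 2, 0], [0, 0, 0.2], 1],
  [[12, 3, 0], [0, 0, 0.3], 1],
  [[16, 4, 0], [0, 0, 0.4], 1],
  [[20, 5, 0], [0, 0, 0.5], 1],
  [[24, 6, 0], [0, 0, 0.6], 1],
  [[28, 7, 0], [0, 0, 0.7], 1],
  [[32, 8, 0], [0, 0, 0.8], 1],
])

```text
t: 5.58
tcp_pos: [0.5468, 0.0009, 0.0757]
tcp_rot: [0.998, 0.067, -0.0, 0.0]
contact_force: [-3.0, 0.7, -0.2]
gripper_width: 0.011
finger_force: 88.1
```

```bash
python3 d.py .6005 -.0037 .075 6.3;python3 d.py .6479 -.0615 .075 6.3; python3 - <<'E'
from h import *
save("scene","pics/s3.png");im=cv2.imread("pics/s3.png")[150:420,120:450]
cv2.imwrite("pics/s3c.png",cv2.resize(im,None,fx=2.2,fy=2.2,interpolation=cv2.INTER_CUBIC))
E
```

```text
t 5.5833 pos [0.5468 0.0009 0.0757] yaw 7.69 F [-3.   0.7 -0.2] w 0.010992435361315816
d mm [52.6 11.7  0.7] rot [0.01 0.01 1.39]
t 5.5833 pos [0.5468 0.0009 0.0757] yaw 7.69 F [-3.   0.7 -0.2] w 0.010992435361315816
d mm [91.9 75.3  0.7] rot [0.01 0.01 1.39]
```

View pics/s3c.png

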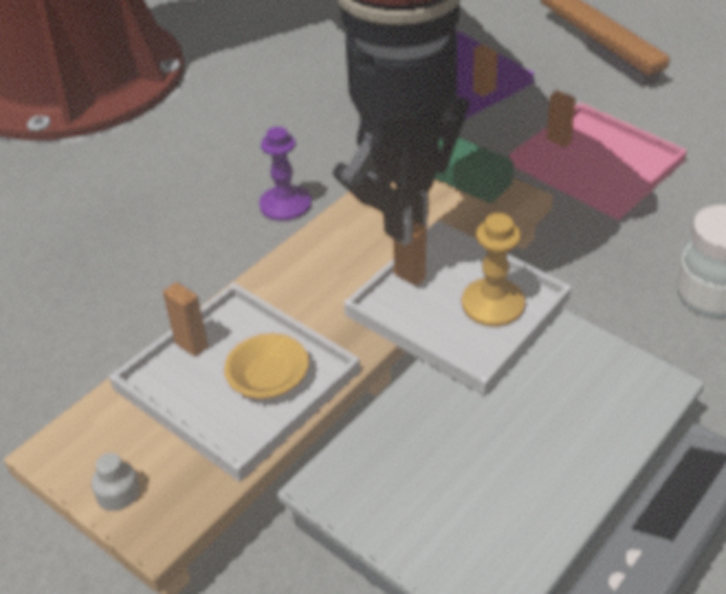

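The scene crop shows the tray level across the step, with its front corner at (487,385) over the platform. The candlestick is upright at (495,270), and the gap to the other tray is still clear. I continue forward and then right.

Request:
step_arm([
  [[4, 1, 0], [0, 0, 0.2], 1],
  [[8, 2, 0], [0, 0, 0.4], 1],
  [[12, 3, 0], [0, 0, 0.6], 1],
  [[16, 4, 0], [0, 0, 0.8], 1],
  [[20, 5, 0], [0, 0, 1], 1],
  [[24, 6, 0], [0, 0, 1.2], 1],
  [[28, 7, 0], [0, 0, 1.4], 1],
  [[32, 8, 0], [0, 0, 1.4], 1],
])

```text
t: 6.3
tcp_pos: [0.5796, -0.0028, 0.0755]
tcp_rot: [0.998, 0.055, -0.0, 0.0]
contact_force: [-0.2, -0.0, -6.5]
gripper_width: 0.011
finger_force: 87.9
```

Request:
step_arm([
  [[4, 1, 0], [0, 0, 0], 1],
  [[8, 2, 0], [0, 0, 0], 1],
  [[12, 4, 0], [0, 0, 0], 1],
  [[16, 6, 0], [0, 0, 0], 1],
  [[20, 8, 0], [0, 0, 0], 1],
  [[24, 11, 0], [0, 0, 0], 1],
  [[28, 14, 0], [0, 0, 0], 1],
  [[32, 17, 0], [0, 0, 0], 1],
])

```text
t: 6.97
tcp_pos: [0.6133, -0.0164, 0.0757]
tcp_rot: [0.998, 0.055, -0.0, 0.0]
contact_force: [-0.6, 0.8, -7.5]
gripper_width: 0.0113
finger_force: 87.9
```

```bash
python3 d.py .6479 -.0615 .075 6.3
```

```text
t 6.9667 pos [ 0.6133 -0.0164  0.0757] yaw 6.3 F [-0.6  0.8 -7.5] w 0.011331972361928578
d mm [29.5 48.6  0.7] rot [ 0.01  0.   -0.  ]
```

Request:
step_arm([
  [[4, 3, 0], [0, 0, 0], 1],
  [[8, 7, 0], [0, 0, 0], 1],
  [[12, 11, 0], [0, 0, 0], 1],
  [[16, 15, 0], [0, 0, 0], 1],
  [[19, 19, 0], [0, 0, 0], 1],
  [[21, 23, 0], [0, 0, 0], 1],
  [[23, 27, 0], [0, 0, 0], 1],
  [[25, 31, 0], [0, 0, 0], 1],
])

```text
t: 7.63
tcp_pos: [0.6412, -0.0446, 0.0757]
tcp_rot: [0.998, 0.055, -0.0, 0.0]
contact_force: [-0.0, -0.2, -6.7]
gripper_width: 0.0112
finger_force: 87.9
```

Request:
step_arm([
  [[1, 4, 0], [0, 0, 0], 1],
  [[2, 8, 0], [0, 0, 0], 1],
  [[3, 11, 0], [0, 0, 0], 1],
  [[4, 14, 0], [0, 0, 0], 1],
  [[4, 16, 0], [0, 0, 0], 1],
  [[4, 17, 0], [0, 0, 0], 1],
  [[4, 17.5, 0], [0, 0, 0], 1],
  [[4, 17.5, 0], [0, 0, 0], 1],
])

```text
t: 8.3
tcp_pos: [0.6469, -0.0612, 0.0758]
tcp_rot: [0.998, 0.055, -0.0, 0.0]
contact_force: [0.5, 0.6, -7.2]
gripper_width: 0.0113
finger_force: 87.9
```

```bash
python3 d.py .6479 -.0615 .069 6.3;  python3 - <<'E'
from h import *
save("top","pics/t4.png");im=cv2.imread("pics/t4.png")[10:290,255:565]
cv2.imwrite("pics/t4c.png",cv2.resize(im,None,fx=2.1,fy=2.1,interpolation=cv2.INTER_CUBIC))
save("scene","pics/s4.png")
E
```

```text
t 8.3 pos [ 0.6469 -0.0612  0.0758] yaw 6.3 F [ 0.5  0.6 -7.2] w 0.011298855651796362
d mm [0.9 0.4 6.8] rot [0. 0. 0.]
```

View pics/t4c.png

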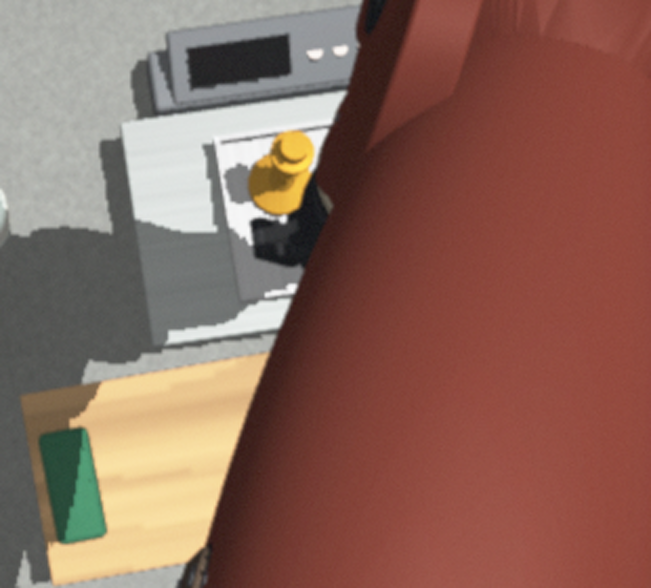

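The top view is partly hidden by the arm. It shows the tray's front-left corner at crop (214,137), square on the platform, and the candlestick upright. I check that corner numerically and lower the tray.

```bash
python3 - <<'E'
from h import *
c=dict(np.load("pics/t4.npz"))
S=np.array([.6966,-.0561]);a=np.radians(6.3);X=np.array([np.cos(a),np.sin(a)]);Y=np.array([-X[1],X[0]])
for u,v in[(214,137),(241,300),(122,124),(157,345)]:
    p=P(c,255+u/2.1,10+v/2.1,.064 if u>200 else .044)[:2]-S; print((p@X).round(4),(p@Y).round(4))
E
```

```text
0.0612 0.0609
-0.0668 0.0583
0.0878 0.1287
-0.0894 0.1257
```

Request:
step_arm([
  [[0, 0, 0.7], [0, 0, 0], 1],
  [[0, 0, 1.4], [0, 0, 0], 1],
  [[0, 0, 2.1], [0, 0, 0], 1],
  [[0, 0, 2.8], [0, 0, 0], 1],
  [[0, 0, 3.5], [0, 0, 0], 1],
  [[0, 0, 4.2], [0, 0, 0], 1],
  [[0, 0, 4.6], [0, 0, 0], 1],
  [[0, 0, 5], [0, 0, 0], 1],
])

```text
t: 9.07
tcp_pos: [0.647, -0.0612, 0.071]
tcp_rot: [0.998, 0.055, 0.0, 0.0]
contact_force: [-0.8, -0.1, -3.9]
gripper_width: 0.011
finger_force: 88.2
```

Request:
step_arm([
  [[0, 0, 0.3], [0, 0, 0], 1],
  [[0, 0, 0.6], [0, 0, 0], 1],
  [[0, 0, 0.9], [0, 0, 0], 1],
  [[0, 0, 1.2], [0, 0, 0], 1],
  [[0, 0, 1.4], [0, 0, 0], 1],
  [[0, 0, 1.5], [0, 0, 0], 1],
  [[0, 0, 1.5], [0, 0, 0], 1],
  [[0, 0, 1.5], [0, 0, 0], 1],
])

```text
t: 9.73
tcp_pos: [0.647, -0.0612, 0.0694]
tcp_rot: [0.998, 0.055, 0.0, 0.0]
contact_force: [-1.8, -1.1, -2.9]
gripper_width: 0.0108
finger_force: 88.5
```

Request:
step_arm([
  [[0, 0, 0.2], [0, 0, 0], 1],
  [[0, 0, 0.4], [0, 0, 0], 1],
  [[0, 0, 0.6], [0, 0, 0], 1],
  [[0, 0, 0.8], [0, 0, 0], 1],
  [[0, 0, 0.8], [0, 0, 0], 1],
  [[0, 0, 0.8], [0, 0, 0], 1],
  [[0, 0, 0.8], [0, 0, 0], 1],
  [[0, 0, 0.8], [0, 0, 0], 1],
])

```text
t: 10.4
tcp_pos: [0.647, -0.0612, 0.0688]
tcp_rot: [0.998, 0.055, 0.0, 0.0]
contact_force: [-4.8, 0.2, 2.1]
gripper_width: 0.0108
finger_force: 89.1
```

Request:
step_arm([
  [[0, 0, 0], [0, 0, 0], 0.95],
  [[0, 0, 0], [0, 0, 0], 0.85],
  [[0, 0, 0], [0, 0, 0], 0.8],
  [[0, 0, 0], [0, 0, 0], 0.7],
  [[0, 0, 0], [0, 0, 0], 0.6],
  [[0, 0, 0], [0, 0, 0], 0.5],
  [[0, 0, 0], [0, 0, 0], 0.4],
  [[0, 0, 0], [0, 0, 0], 0.3],
], newtons=30)

```text
t: 11.07
tcp_pos: [0.6472, -0.0611, 0.0686]
tcp_rot: [0.998, 0.055, 0.0, 0.0]
contact_force: [0.8, 0.4, 0.4]
gripper_width: 0.0595
finger_force: 0.0
```

Request:
step_arm([
  [[0, 0, 0], [0, 0, 0], 0.2],
  [[0, 0, -4], [0, 0, 0], 0.2],
  [[0, 0, -12], [0, 0, 0], 0.2],
  [[0, 0, -25], [0, 0, 0], 0.2],
  [[0, 0, -40], [0, 0, 0], 0.2],
  [[0, 0, -60], [0, 0, 0], 0.2],
  [[0, 0, -80], [0, 0, 0], 0.2],
  [[0, 0, -100], [0, 0, 0], 0.2],
])

```text
t: 11.73
tcp_pos: [0.6472, -0.0612, 0.1711]
tcp_rot: [0.998, 0.055, 0.001, 0.0]
contact_force: [0.9, 0.7, 0.4]
gripper_width: 0.0684
finger_force: 0.0
```

Request:
step_arm([
  [[-10, 0, -20], [0, 0, 0], 0.2],
  [[-30, 0, -30], [0, 0, 0], 0.2],
  [[-50, 0, -30], [0, 0, 0], 0.2],
  [[-75, 0, -30], [0, 0, 0], 0.2],
  [[-100, 0, -30], [0, 0, 0], 0.2],
  [[-125, 0, -30], [0, 0, 0], 0.2],
  [[-150, 0, -30], [0, 0, 0], 0.2],
  [[-170, 0, -30], [0, 0, 0], 0.2],
])

```text
t: 12.4
tcp_pos: [0.4768, -0.0799, 0.2001]
tcp_rot: [0.998, 0.055, 0.001, 0.001]
contact_force: [-0.2, 0.9, 0.6]
gripper_width: 0.0685
finger_force: 0.0
```

```bash
python3 - <<'E'
from h import *
save("scene","pics/s5.png");save("top","pics/t5.png")
a=cv2.imread("pics/s5.png")[150:420,120:480]
cv2.imwrite("pics/s5c.png",cv2.resize(a,None,fx=2.2,fy=2.2,interpolation=cv2.INTER_CUBIC))
print(bot.observe()["tcp_pos"])
E
```

```text
[ 0.47654955 -0.08000298  0.20049738]
```

View pics/s5c.png

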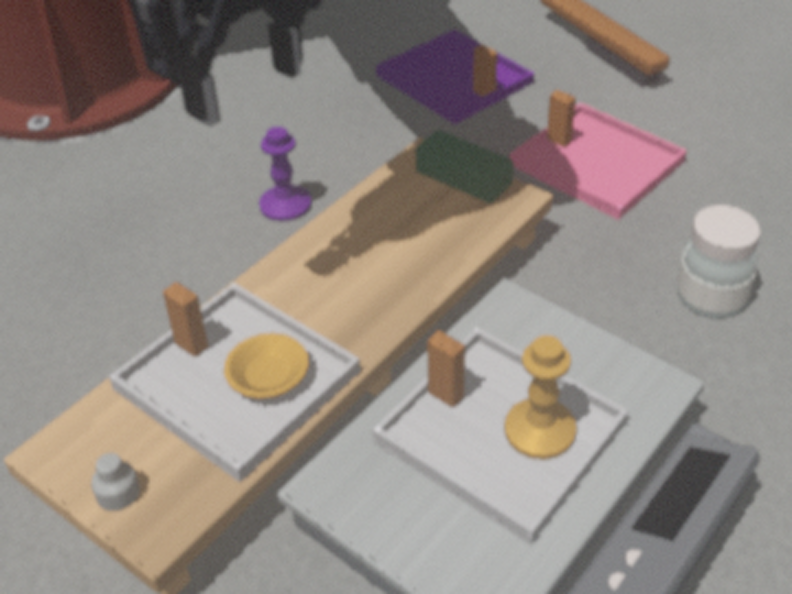

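The tray stands on the platform with rim corners at crop (376,432), (478,328), (627,413) and (532,531). The candlestick is upright at (543,395) and the other tray is undisturbed. I check the numbers before handing in.

```bash
python3 - <<'E'
from h import *
c=dict(np.load("pics/s5.npz"))
f=lambda l,z:np.array([P(c,120+u/2.2,150+v/2.2,z)[:2] for u,v in l])
p=f([(627,413),(532,531),(376,432),(478,328)],.058);d=p[0]+p[1]-p[2]-p[3]
print("tray",p.mean(0).round(4),np.degrees(np.arctan2(d[1],d[0])).round(1))
q=f([(703,384),(510,281),(283,494)],.044); print("scale",((q[0]+q[2])/2).round(4),np.degrees(np.arctan2(*(q[0]-q[1])[::-1])).round(1))
o=f([(355,362),(240,471),(113,378),(233,286)],.064);print("other",o.mean(0).round(4))
E
```

```text
tray [ 0.6997 -0.0543] 6.9
scale [ 0.7019 -0.0545] 6.1
other [ 0.5373 -0.1578]
```

Measured in the same image, the tray is about 2 mm and 1° from the platform's centre and direction, so I hand in.

```bash
python3 -c "
from station import bot
print(bot.job_done())"
```

```text
the job is handed in; nothing more can be done
None
```

I handed the job in at about 12.5 s: the candlestick's tray is let go on the scale about 2 mm and 1° off centre and square, the candlestick is standing, and the other tray is undisturbed; past the step the tray was carried level about 6 mm above the platform rather than slid down onto it, and `bot.job_done()` returned no verdict.

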